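Set the sloping document stand back to its lowest notch

TASK

The sloping document stand on the desk is propped too steep; set it to the lowest of its three notches. It only ratchets upward, so lift the board by its black grab bar past the top notch until the pawl is thrown clear, ease it all the way down flat, then raise it again and let it down gently until the pawl carries it in the first notch, and let go. Never let the board drop and never force it down onto the pawl, and leave the other things on the desk where they are.

Things in the scene. Friction and masses are not known exactly. Their poses are not given: they have to be found in the camera images.
- stand: grey fixed base of the sloping document stand. Origin on the desk below the middle of the board's hinge axis; x points from the hinge along the flat board towards the black grab bar, y along the hinge, z up. Base plate 260 mm wide, x -22 to 163 mm; with the mechanism on the -y side it spans y -166 to 131 mm.
- hinge (a point): middle of the hinge axis, 88 mm above the desk, axes as the stand. The hinge is damped (0.3 N m per rad/s); a board let go above a notch or above flat still falls at 1.2 to 2.5 rad/s, so ease it down at under 0.6 rad/s at all times.
- board (a joint): angle (rad) of the wooden board: 0 = flat on its rest, grows as the grab bar rises, hard stop at 1.396. Board 240 mm wide, 10 mm thick, reaching 160 mm from the hinge, 0.5 to 0.9 kg, 2 to 4 N at the bar. Three notches, nominally at 0.36, 0.61, 0.88, but on any one stand all sit together up to 0.09 higher or lower: feel where it seats.
- grab_bar (a point): black rubber-coated round bar, 14 mm in diameter, at the board's free edge; origin at its middle, in the board's mid-plane 215 mm from the hinge axis. Runs along y (parallel to the hinge), 102 mm free between its legs; 48 mm free between bar and board edge for a finger: open no wider than fits, pinch it from above lightly (5 to 10 N), a finger on each long side.
- ratchet (a point): brass toothed sector on the board's -y side, seen where the pawl meets it. Rising, the pawl clicks over the teeth almost without effort and drops in behind each; easing down, the board's weight leaves the hand when the pawl takes it. Past the third notch a red lobe throws the pawl clear at 1.00 to 1.17 rad (fully over by 1.31); within the last 0.21 rad above flat a pin puts it back in play.
- pawl: red pawl with a steel weight, 70 mm high, on the stand's -y side; origin on its pivot axis (81 mm in x, -47 mm in z from the hinge axis), on the stand's mid-plane. Leans on the sector by gravity, or lies over away from it when thrown clear. Carries 6 to 16 N from the board's weight; a push on the bar of the propped board adds 3.6 times the push: keep that push under 6 N.
- mouse: black computer mouse, a rounded puck 62 mm across and 35 mm high; stays where it is. Origin at the centre of its underside.
- phone: black phone lying flat, 150 x 72 x 9 mm; stays where it is. Origin at the centre of its underside.
- pen: blue and black pen lying flat, 135 mm long, 11 mm thick; stays where it is. Origin at the centre of its underside.
- mug: terracotta mug, 80 mm across and 95 mm high; stays where it is. Origin at the centre of its underside.
- bottle: clear water bottle with green label and white cap, 68 mm across and 200 mm high; stays where it is. Origin at the centre of its underside.
- spoon: steel spoon lying flat; stays where it is. Origin at the centre of its underside.
- earbuds: white earphone case, 60 x 45 x 26 mm; stays where it is. Origin at the centre of its underside.

How it is judged:
By the outcome, as a careful person would: the job done as asked, in the order asked, and still so for the second after the job is handed in, with the robot touching nothing.
It also fails if it takes over 72 s, if anything falls off the work surface, if the arm or the gripper's body presses on something with over 40 N, if the wrist force passes 120 N, or if a joint passes its speed limit or range.

ROBOT

A 7-joint arm with a two-finger parallel gripper is mounted at the origin on the work surface. World frame = base frame: x ahead of the robot, y to its left, z up, the work surface at z = 0. Lengths are in mm, angles in rad, forces in N, time in s.
With the tool pointing down it reaches from about 400 to 875 mm from the base axis. Payload 4.4 kg.
Tool frame: the origin (TCP) lies midway between the tips of the shut fingers; the grasp point (between the pads) lies 19 mm behind it (ctrl.pinch_z is the distance from the TCP to the grasp point, in mm); z points along the fingers, y is the line along which they close (so a half turn about z gives the same grasp; the last joint's range is limited). The gripper opens to 85 mm and grips with 20 to 120 N. Pads are 22 mm wide; open, the fingers measure 114 mm over their backs; the gripper's body (76 mm by 85 mm) begins 54 mm behind the grasp point. The pads swing forward as they close: fully open they stand 13 mm farther back than shut.
Start: joints at [-1.292, 0.628, 0.038, 1.517, -0.027, 0.996, -0.02], TCP at [219.682, 611.766, 231.313] pointing down, gripper open.
Joint ranges: [-3.06, 3.06], [-0.37, 2.12], [-1.25, 1.32], [0.18, 2.47], [-1.1, 4.24], [0.23, 1.98], [-2.94, 2.94]. Speed limits (rad/s): [2.57, 2.57, 3.14, 3.14, 3.14, 3.14, 3.14].

INTERFACE

Orientations are given as [roll, pitch, yaw] about the fixed x, y, z axes, in that order (R = Rz(yaw) Ry(pitch) Rx(roll)).
In Python, from cell import read_state, cams, order, ctrl gives the robot as it stands.
- The arm moves only by the tool move_arm, never from a script. Its argument "targets" is text: rows parted by semicolons, each of 7 numbers parted by spaces: the gripper's target within -1 to 1 (fully open at 1, half-way at 0, shut at -1), then the shift along the tool's x, y, z in cm, then the turn, a rotation vector about the tool's x, y, z in degrees. A call has 1 to 5 rows; each row shifts and turns the commanded pose from where the row before left it, along the tool's axes as they then stand; what a row does not reach is not made up. A row lasts 1/12 s, in which the tool goes at most 41.7 mm and 7.16 degrees, less where a joint would pass 70% of its speed; a pose out of reach is approached as far as the arm can. A call with a gripper value outside its range is refused whole. The fingers move at their own pace and stop on an object; the grip force is fixed at half the most. Time passes only in rows, so rows that do not move let the fingers close. It gives the time, the measured TCP pose, the force, the opening and the grip force at its end, in the units of the state.
- read_state(): the state, without advancing time (a new reading comes with each control period).
- cams.get_image(name): name is "scene" or "top" or "wrist"; returns a dict with "color" (420x560x3 uint8, red, green, blue), "fovy" (degrees; the focal length in pixels is half the picture's height over the tangent of half this angle, whatever the lens; pixels are square), "cx", "cy" (the principal point, pixels), "rvec" (rotation vector, rad) and "tvec" (3), from world to camera coordinates, as OpenCV has them. Camera axes: x right, y down, z forward; pixel columns grow to the right and rows downward; lengths in mm; the calibration is good to about 2 mm. A picture is of the moment at which its call begins. There is no depth.
- order.finish_job(): hands the job in; it is judged then, once.
The state is a dict: "clock": time; "qpos": joint angles; "qd": joint speeds; "tau": joint torques, N m; "eef_pos": TCP position; "tool_rot": TCP orientation; "force": force on the tool from outside, world axes, zero at the start; "torque": the same for the moment, N m; "width": finger opening in mm; "gripper_force": force on a finger pad.
Only numpy, scipy, OpenCV 4.12 (cv2) and the standard library are available. Lean on these libraries where they do the work, as an engineer would, in place of code of your own. Each camera call takes 0.05 s, during which the arm holds its last target. There are 200 camera calls.

## Working session

There is one attempt and no reset: what is moved stays moved. The work goes in short steps, Python scripts to look and compute and a tool call to move; the robot and the scene stay as the last step left them, time stands still between calls to the robot, and variables do not carry over. Pictures are saved under pics/ and viewed, at most 10 in all, crops included, and the job is handed in when it is done.

Besides the shell and the picture viewer there is one more tool, called after "Call:" as name(argument=value, ...) on one line, values as JSON. move_arm: Moves the arm, as the interface text tells. Its arguments: {"type":"object","properties":{"targets":{"type":"string"}},"required":["targets"]}

```bash
mkdir -p pics; cat > h.py <<'E'
import numpy as np,cv2
from cell import read_state,cams,order,ctrl
from scipy.spatial.transform import Rotation as R
E
python3 - <<'E'
from h import *
import pickle
d={}
for n in ["scene","top"]:
    i=cams.get_image(n); c=i.pop("color"); cv2.imwrite(f"pics/{n}0.png",c[:,:,::-1]); d[n]=i; print(n,i)
pickle.dump(d,open("cal.pkl","wb"))
s=read_state();print(s)
E
```

```text
scene {'fovy': 50.41215959637759, 'cx': 282.02573742132444, 'cy': 210.59901500882947, 'rvec': array([ 1.96564483,  0.9840335 , -0.55956526]), 'tvec': array([-352.44587377, -195.10184493, 1485.70046125])}
top {'fovy': 42.18123532302127, 'cx': 285.99152915218406, 'cy': 219.28671921603615, 'rvec': array([ 2.22985658, -2.1773286 ,  0.06941866]), 'tvec': array([ -21.97542073,  589.58864138, 1373.96159585])}
{'clock': 0.1, 'qpos': array([-1.29180321,  0.62926953,  0.03846178,  1.51824761, -0.02695994,
        0.99635574, -0.02002188]), 'qd': array([ 0.00048825, -0.00191831,  0.00147473, -0.00237147,  0.00052845,
       -0.00117236, -0.00018248]), 'tau': array([ 2.70640303e-03, -5.64532006e+01,  1.23018600e+00, -1.93973476e+01,
        1.12108776e-02,  5.43732269e-03,  1.15782720e-05]), 'eef_pos': array([219.50037714, 611.21128473, 230.47762318]), 'tool_rot': array([-3.13983178e+00,  6.23563673e-05,  2.79678620e+00]), 'force': array([-1.18176187, -0.47143736, -0.34791288]), 'torque': array([ 0.03129815, -0.03665218, -0.04186001]), 'gripper_force': 0.0, 'width': 85.43009642202833}
```

View pics/scene0.png

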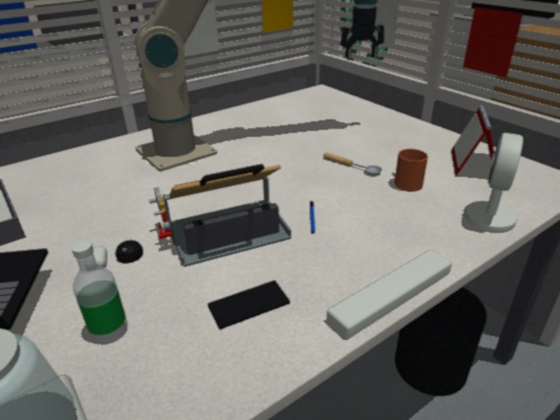

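View pics/top0.png

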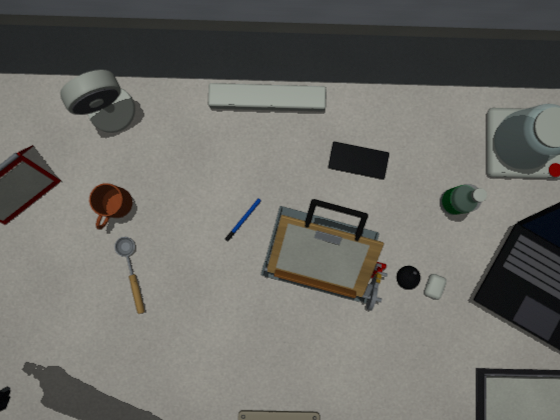

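The stand lies ahead of the robot, with the grab bar on the far side: top (338,208), scene (232,175). The mechanism is at top (375,285). I'll enlarge both.

```bash
python3 - <<'E'
from h import *
a=cv2.imread("pics/scene0.png")[150:270,140:300]; b=cv2.imread("pics/top0.png")[190:315,255:400]
f=lambda x:cv2.resize(x,None,fx=5,fy=5,interpolation=cv2.INTER_CUBIC)
b2=f(b); a2=f(a); g=lambda x:np.clip(255*(x/255.)**.6,0,255).astype('uint8')
cv2.imwrite("pics/a.png",g(a2)); cv2.imwrite("pics/b.png",g(b2)[:600]); print(a2.shape,b2.shape)
E
```

```text
(600, 800, 3) (625, 725, 3)
```

View pics/a.png

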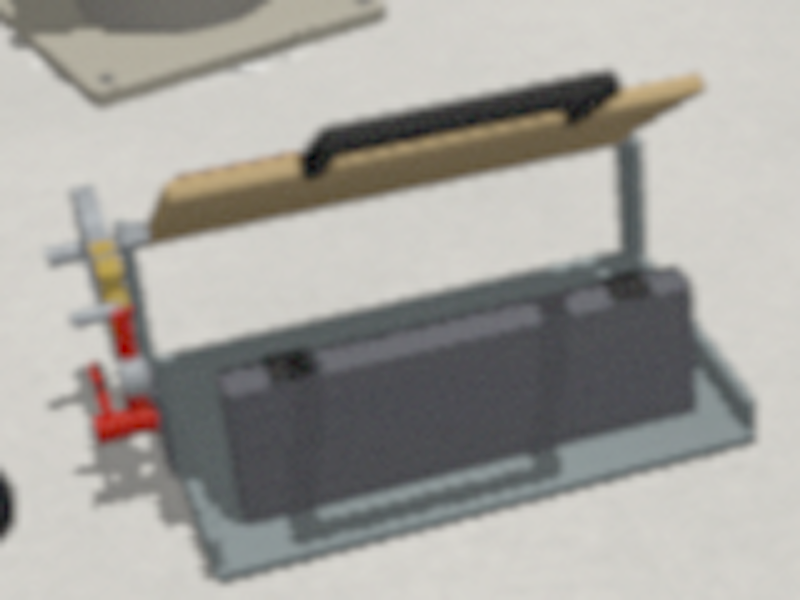

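View pics/b.png

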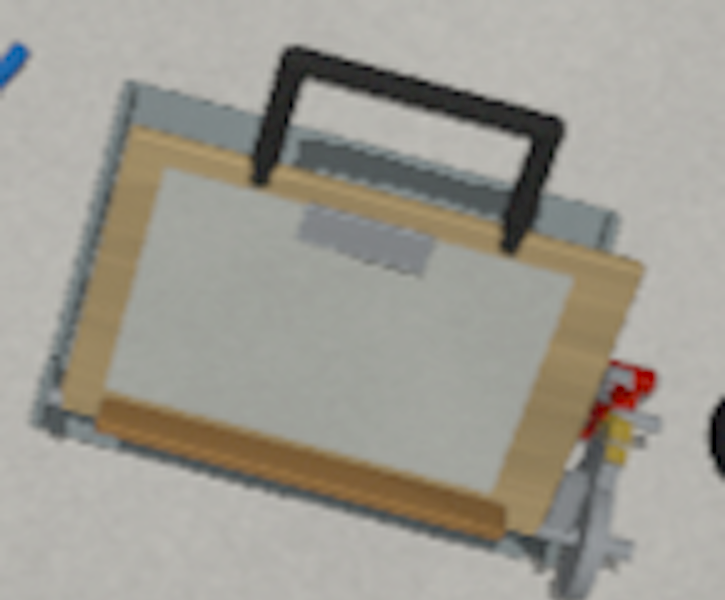

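Bar centreline corners in the crops: scene (330,143)–(612,85), top (548,127)–(296,60). Base front corners: scene (222,578) and (752,437), top (615,213) and (130,83).

```bash
cat >> h.py <<'E'
import pickle
def proj(i,h=420):
    f=h/2/np.tan(np.radians(i["fovy"])/2)
    K=np.array([[f,0,i["cx"]],[0,f,i["cy"]],[0,0,1]])
    return K@np.c_[cv2.Rodrigues(i["rvec"])[0],i["tvec"]]
def tri(P,Q,p,q):
    X=cv2.triangulatePoints(P,Q,np.array(p,float),np.array(q,float)).ravel(); X=X[:3]/X[3]
    e=[np.abs((M@np.r_[X,1])[:2]/(M@np.r_[X,1])[2]-u).max() for M,u in((P,p),(Q,q))]
    return X.round(1),np.round(e,1)
E
python3 - <<'E'
from h import *
d=pickle.load(open("cal.pkl","rb")); S,T=proj(d["scene"]),proj(d["top"])
s=lambda x,y:((x-2)/5+140,(y-2)/5+150); t=lambda x,y:((x-2)/5+255,(y-2)/5+190)
for n,a,b in [("barR",(330,143),(548,127)),("barL",(612,85),(296,60)),("bfR",(222,578),(615,213)),("bfL",(752,437),(130,83)),("boardcornerR",(180,180),(640,262)),("boardcornerL",(703,78),(132,126))]:
    print(n,*tri(S,T,s(*a),t(*b)))
E
```

```text
barR [ 593.1 -176.8  216.1] [0.9 0.5]
barL [620.5 -64.5 216.8] [0.4 0.2]
bfR [ 563.1 -242.9    8.9] [0.5 0.2]
bfL [622.9   5.9   8.6] [0.6 0.3]
boardcornerR [ 536.2 -221.4  189.6] [0.5 0.3]
boardcornerL [590.8   5.1 186.2] [0.6 0.3]
```

```bash
cat >> h.py <<'E'
def plan(pos,yaw,n,g,start=None):
    "rows from the current pose to TCP pos, pointing down, yaw rad"
    s=read_state(); p=s["eef_pos"]; r=R.from_euler("xyz",s["tool_rot"])
    r1=R.from_euler("xyz",[np.pi,0,yaw]); v=(r.inv()*r1).as_rotvec()
    rows=[]
    for k in range(n):
        a=r*R.from_rotvec(v*k/n)
        d=a.inv().apply((np.array(pos)-p)/n)/10
        rows.append(" ".join([str(g)]+[f"{x:.2f}" for x in np.r_[d,np.degrees(v)/n]]))
    for k in range(0,n,5): print("; ".join(rows[k:k+5]))
E
python3 - <<'E'
from h import *
print(ctrl.pinch_z)
plan([607,-120,310],np.radians(76.4),25,0)
E
```

```text
18.700000000000003
0 -2.45 -2.23 -0.31 -0.00 0.00 3.35; 0 -2.57 -2.08 -0.31 -0.00 0.00 3.35; 0 -2.69 -1.93 -0.31 -0.00 0.00 3.35; 0 -2.80 -1.77 -0.31 -0.00 0.00 3.35; 0 -2.90 -1.60 -0.32 -0.00 0.00 3.35
0 -2.99 -1.43 -0.32 -0.00 0.00 3.35; 0 -3.06 -1.25 -0.32 -0.00 0.00 3.35; 0 -3.13 -1.07 -0.32 -0.00 0.00 3.35; 0 -3.19 -0.88 -0.32 -0.00 0.00 3.35; 0 -3.24 -0.70 -0.32 -0.00 0.00 3.35
0 -3.27 -0.51 -0.32 -0.00 0.00 3.35; 0 -3.30 -0.31 -0.32 -0.00 0.00 3.35; 0 -3.31 -0.12 -0.32 -0.00 0.00 3.35; 0 -3.31 0.07 -0.32 -0.00 0.00 3.35; 0 -3.30 0.27 -0.32 -0.00 0.00 3.35
0 -3.28 0.46 -0.32 -0.00 0.00 3.35; 0 -3.25 0.65 -0.32 -0.00 0.00 3.35; 0 -3.20 0.84 -0.32 -0.00 0.00 3.35; 0 -3.15 1.03 -0.32 -0.00 0.00 3.35; 0 -3.08 1.21 -0.32 -0.00 0.00 3.35
0 -3.01 1.39 -0.32 -0.00 0.00 3.35; 0 -2.92 1.56 -0.32 -0.00 0.00 3.35; 0 -2.82 1.73 -0.32 -0.00 0.00 3.35; 0 -2.72 1.89 -0.32 -0.00 0.00 3.35; 0 -2.60 2.05 -0.32 -0.00 0.00 3.35
```

Call:
move_arm(targets="0 -2.4 -2.2 -0.5 0 0 3.3; 0 -2.6 -2.1 -0.4 0 0 3.3; 0 -2.7 -1.9 -0.4 0 0 3.3; 0 -2.8 -1.8 -0.3 0 0 3.3; 0 -2.9 -1.6 -0.3 0 0 3.4")

```text
clock: 0.52
eef_pos: [297.7, 464.0, 250.1]
tool_rot: [-3.141, 0.0, 2.504]
force: [0.9, 0.2, 0.4]
width: 42.8
gripper_force: 0.0
```

Call:
move_arm(targets="0 -3 -1.4 -0.3 0 0 3.3; 0 -3.1 -1.2 -0.3 0 0 3.3; 0 -3.1 -1.1 -0.3 0 0 3.4; 0 -3.2 -0.9 -0.3 0 0 3.4; 0 -3.2 -0.7 -0.3 0 0 3.4")

```text
clock: 0.93
eef_pos: [375.8, 318.4, 265.3]
tool_rot: [-3.141, 0.0, 2.211]
force: [0.1, -0.5, -0.3]
width: 42.6
gripper_force: 0.0
```

Call:
move_arm(targets="0 -3.3 -0.5 -0.3 0 0 3.3; 0 -3.3 -0.3 -0.3 0 0 3.3; 0 -3.3 -0.1 -0.3 0 0 3.4; 0 -3.3 0.1 -0.3 0 0 3.4; 0 -3.3 0.3 -0.3 0 0 3.3")

```text
clock: 1.35
eef_pos: [454.7, 173.0, 280.3]
tool_rot: [-3.141, -0.0, 1.92]
force: [-0.3, 0.1, -0.5]
width: 42.8
gripper_force: 0.0
```

Call:
move_arm(targets="0 -3.3 0.5 -0.3 0 0 3.3; 0 -3.2 0.7 -0.3 0 0 3.3; 0 -3.2 0.8 -0.3 0 0 3.4; 0 -3.1 1 -0.3 0 0 3.4; 0 -3.1 1.2 -0.3 0 0 3.4")

```text
clock: 1.77
eef_pos: [532.8, 28.0, 295.2]
tool_rot: [-3.141, -0.0, 1.627]
force: [0.3, 0.8, -0.7]
width: 42.7
gripper_force: 0.0
```

Call:
move_arm(targets="0 -3 1.4 -0.3 0 0 3.3; 0 -2.9 1.6 -0.3 0 0 3.3; 0 -2.8 1.7 -0.3 0 0 3.3; 0 -2.7 1.9 -0.3 0 0 3.4; 0 -2.6 2.1 -0.3 0 0 3.4")

```text
clock: 2.18
eef_pos: [612.0, -117.2, 310.0]
tool_rot: [-3.141, -0.0, 1.335]
force: [0.4, 0.0, 0.3]
width: 42.6
gripper_force: 0.0
```

```bash
python3 - <<'E'
from h import *
i=cams.get_image("wrist"); s=read_state(); c=i.pop("color"); cv2.imwrite("pics/w1.png",c[:,:,::-1]); pickle.dump(i,open("w1.pkl","wb"))
print(s["eef_pos"],np.degrees(s["tool_rot"]),s["width"],s["force"],s["clock"])
P=proj(i)
for n,X in dict(barL=(620.5,-64.5,216.8),barR=(593.1,-176.8,216.1)).items():
    u=P@np.r_[X,1]; print(n,u[:2]/u[2])
E
```

```text
[ 614.27960012 -125.68068381  310.67662319] [179.71352071   0.39212077  75.9296131 ] 42.4513776078768 [ 3.07707168 -5.73275849  2.27939683] 2.2333
barL [273.00628638 148.16473562]
barR [272.9611034  289.59060819]
```

View pics/w1.png

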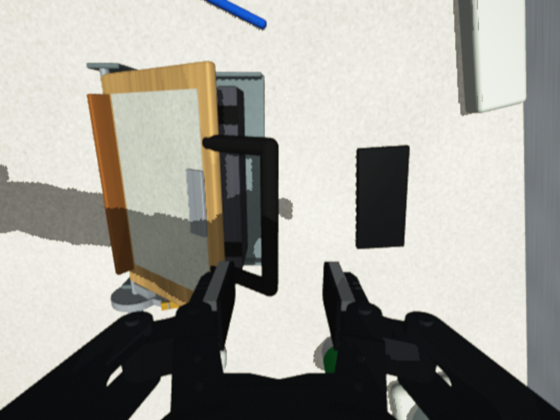

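The wrist view shows the bar at column 270 (rows 145–287). I predicted 273 (148–290), so the measurement holds to about 2 mm. Next: centre over it and go down.

```bash
python3 - <<'E'
from h import *
s=read_state();print(s["eef_pos"],s["tool_rot"])
plan([605,-120.5,197.5],np.radians(76.4),5,0)
E
```

```text
[ 614.27960012 -125.68068381  310.67662319] [3.13659265 0.0068438  1.32522175]
0 0.07 -0.22 2.26 0.06 0.08 -0.09; 0 0.07 -0.21 2.26 0.06 0.08 -0.09; 0 0.07 -0.21 2.26 0.06 0.08 -0.09; 0 0.06 -0.21 2.26 0.06 0.08 -0.09; 0 0.06 -0.21 2.26 0.06 0.08 -0.09
```

Call:
move_arm(targets="0 0 0 0 0 0 0; 0 0 0 0 0 0 0")

```text
clock: 2.4
eef_pos: [611.3, -116.2, 309.5]
tool_rot: [-3.14, -0.0, 1.337]
force: [-0.3, -0.1, -0.4]
width: 42.7
gripper_force: 0.0
```

```bash
python3 - <<'E'
from h import *
s=read_state();print(s["eef_pos"],s["tool_rot"])
plan([605,-120.5,197.5],np.radians(76.4),5,0)
E
```

```text
[ 611.29400304 -116.15330071  309.49001993] [-3.13987901e+00 -1.93649729e-04  1.33697262e+00]
0 -0.11 -0.10 2.24 -0.02 -0.00 0.04; 0 -0.11 -0.10 2.24 -0.02 -0.00 0.04; 0 -0.11 -0.10 2.24 -0.02 -0.00 0.04; 0 -0.11 -0.10 2.24 -0.02 -0.00 0.04; 0 -0.11 -0.10 2.24 -0.02 -0.00 0.04
```

Call:
move_arm(targets="0 -0.3 -0.3 2 0 0 0.2; 0 -0.3 -0.2 2.5 0 0 0; 0 0 0 2.5 0 0 0; 0 0 0 2.2 0 0 0; 0 0 0 2 0 0 0")

```text
clock: 2.82
eef_pos: [604.5, -118.0, 196.7]
tool_rot: [-3.139, -0.002, 1.337]
force: [-0.0, 0.5, 0.1]
width: 42.4
gripper_force: 0.0
```

Call:
move_arm(targets="-0.5 0 0 0 0 0 0; -0.5 0 0 0 0 0 0; -0.6 0 0 0 0 0 0; -0.6 0 0 0 0 0 0")

```text
clock: 3.15
eef_pos: [605.5, -119.9, 199.5]
tool_rot: [3.141, -0.001, 1.335]
force: [-1.3, 0.5, -0.9]
width: 17.1
gripper_force: 0.8
```

```bash
python3 - <<'E'
from h import *
s=read_state();print(s["eef_pos"],s["tool_rot"],s["width"],s["force"],s["gripper_force"])
i=cams.get_image("wrist");c=i.pop("color");cv2.imwrite("pics/w2.png",c[:,:,::-1])
E
```

```text
[ 605.51125404 -119.91475352  199.45977118] [ 3.14125506e+00 -8.86090613e-04  1.33506159e+00] 17.09264814463879 [-1.31565337  0.45443296 -0.93560521] 0.8102136477828026
```

View pics/w2.png

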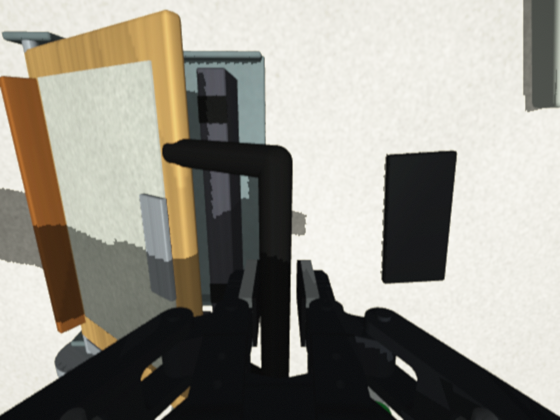

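The bar sits between the pads, a little nearer the left one. I'll close gently and read the force.

Call:
move_arm(targets="-0.64 0 -0.1 0 0 0 0; -0.66 0 0 0 0 0 0; -0.68 0 0 0 0 0 0; -0.68 0 0 0 0 0 0")

```text
clock: 3.53
eef_pos: [604.5, -120.0, 198.6]
tool_rot: [3.142, -0.001, 1.334]
force: [-1.6, 2.5, 0.1]
width: 13.6
gripper_force: 4.2
```

Call:
move_arm(targets="-0.7 0 0 0 0 0 0; -0.7 0 0 0 0 0 0; -0.7 0 0 0 0 0 0")

```text
clock: 3.78
eef_pos: [604.7, -120.0, 198.4]
tool_rot: [3.142, -0.001, 1.334]
force: [-1.5, 3.5, 0.9]
width: 13.3
gripper_force: 17.9
```

```bash
cat >> h.py <<'E'
HX=np.array([437.1,-79.5]); 
def arc(a,b,n,g=-.69):
    t=np.linspace(a,b,n+1); y=21.5*np.diff(np.cos(t)); z=-21.5*np.diff(np.sin(t))
    rows=[f"{g} 0 {u:.2f} {w:.2f} 0 0 0" for u,w in zip(y,z)]
    for k in range(0,n,5): print("; ".join(rows[k:k+5]))
def ang():
    s=read_state(); p=s["eef_pos"]+R.from_euler("xyz",s["tool_rot"]).apply([0,0,-ctrl.pinch_z])
    a=-.2365; d=(p[:2]-HX)@[np.cos(a),np.sin(a)]; h=p[2]-88
    print("theta",np.arctan2(h,d).round(3),"r",np.hypot(h,d).round(1),"F",s["force"].round(1),"w",s["width"],"gf",s["gripper_force"],"t",s["clock"],"z",p[2])
E
python3 - <<'E'
from h import *
ang(); arc(.64,1.34,20)
E
```

```text
theta 0.643 r 215.4 F [-1.5  3.5  0.9] w 13.331688790120156 gf 17.86837488412857 t 3.7833 z 217.083343978019
-0.69 0 -0.46 -0.60 0 0 0; -0.69 0 -0.48 -0.58 0 0 0; -0.69 0 -0.50 -0.56 0 0 0; -0.69 0 -0.52 -0.54 0 0 0; -0.69 0 -0.54 -0.53 0 0 0
-0.69 0 -0.56 -0.51 0 0 0; -0.69 0 -0.57 -0.49 0 0 0; -0.69 0 -0.59 -0.47 0 0 0; -0.69 0 -0.61 -0.45 0 0 0; -0.69 0 -0.62 -0.42 0 0 0
-0.69 0 -0.64 -0.40 0 0 0; -0.69 0 -0.65 -0.38 0 0 0; -0.69 0 -0.66 -0.36 0 0 0; -0.69 0 -0.67 -0.33 0 0 0; -0.69 0 -0.69 -0.31 0 0 0
-0.69 0 -0.70 -0.28 0 0 0; -0.69 0 -0.71 -0.26 0 0 0; -0.69 0 -0.71 -0.24 0 0 0; -0.69 0 -0.72 -0.21 0 0 0; -0.69 0 -0.73 -0.18 0 0 0
```

Call:
move_arm(targets="-0.69 0 -0.46 -0.6 0 0 0; -0.69 0 -0.48 -0.58 0 0 0; -0.69 0 -0.5 -0.56 0 0 0; -0.69 0 -0.52 -0.54 0 0 0; -0.69 0 -0.54 -0.53 0 0 0")

```text
clock: 4.2
eef_pos: [581.3, -114.4, 227.8]
tool_rot: [3.138, -0.001, 1.335]
force: [3.9, 3.4, -0.5]
width: 13.1
gripper_force: 14.5
```

```bash
python3 - <<'E'
from h import *
ang()
E
```

```text
theta 0.819 r 217.0 F [ 3.9  3.4 -0.5] w 13.121806144441338 gf 14.533665776252747 t 4.2 z 246.50282614685977
```

Call:
move_arm(targets="-0.69 0 -0.56 -0.51 0 0 0; -0.69 0 -0.57 -0.49 0 0 0; -0.69 0 -0.59 -0.47 0 0 0; -0.69 0 -0.61 -0.45 0 0 0; -0.69 0 -0.62 -0.42 0 0 0")

```text
clock: 4.62
eef_pos: [554.2, -107.7, 252.3]
tool_rot: [3.134, -0.001, 1.335]
force: [6.9, 3.0, 2.8]
width: 13.1
gripper_force: 14.7
```

```bash
python3 - <<'E'
from h import *
ang()
i=cams.get_image("scene");c=i.pop("color");c=cv2.resize(c[120:270,120:320],None,fx=4,fy=4,interpolation=cv2.INTER_CUBIC);cv2.imwrite("pics/s2.png",c[:,:,::-1])
E
```

```text
theta 0.989 r 219.0 F [6.9 3.  2.8] w 13.088921352412582 gf 14.650768339633942 t 4.6167 z 270.9733568684728
```

View pics/s2.png

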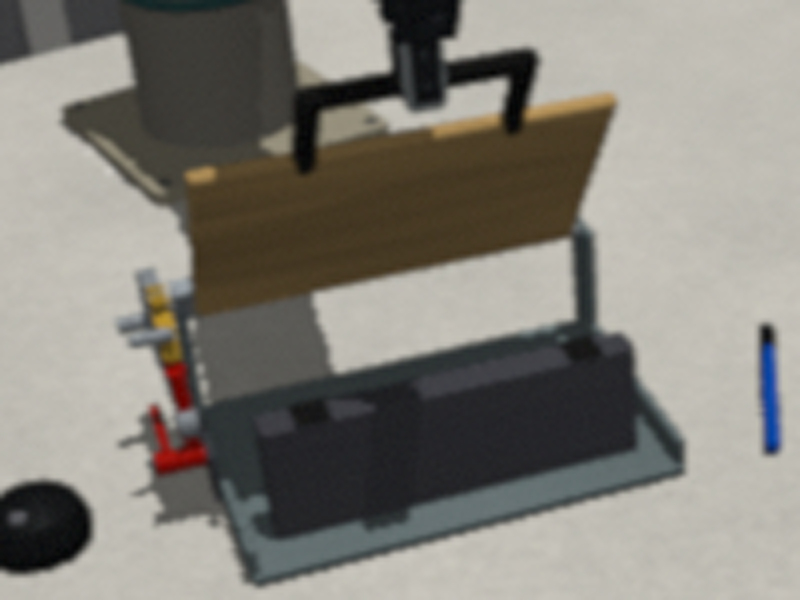

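The bar is well held and the board is rising. The third notch should be around 0.91. The radial load of about 5 N suggests steering slightly outward.

Call:
move_arm(targets="-0.69 0 -0.6 -0.46 0 0 0; -0.69 0 -0.62 -0.44 0 0 0; -0.69 0 -0.63 -0.42 0 0 0; -0.69 0 -0.64 -0.38 0 0 0; -0.69 0 -0.65 -0.36 0 0 0")

```text
clock: 5.08
eef_pos: [522.5, -100.0, 272.3]
tool_rot: [3.136, -0.002, 1.335]
force: [2.3, 3.9, 1.0]
width: 13.3
gripper_force: 14.0
```

```bash
python3 - <<'E'
from h import *
ang()
E
```

```text
theta 1.163 r 221.2 F [2.3 3.9 1. ] w 13.329269608430868 gf 13.952537924051285 t 5.0833 z 291.0084002390972
```

Call:
move_arm(targets="-0.69 0 -0.68 -0.29 0 0 0; -0.69 0 -0.69 -0.26 0 0 0; -0.69 0 -0.7 -0.24 0 0 0; -0.69 0 -0.71 -0.21 0 0 0; -0.69 0 -0.72 -0.18 0 0 0")

```text
clock: 5.5
eef_pos: [489.5, -92.1, 284.8]
tool_rot: [3.134, -0.002, 1.334]
force: [6.1, 4.9, 3.4]
width: 13.6
gripper_force: 14.0
```

```bash
python3 - <<'E'
from h import *
ang()
for n in ["scene","top"]:
    i=cams.get_image(n); cv2.imwrite(f"pics/{n}3.png",i["color"][:,:,::-1])
a=cv2.imread("pics/scene3.png")[110:250,120:300]; b=cv2.imread("pics/top3.png")[200:315,270:400]
a=cv2.resize(a,None,fx=4,fy=4,interpolation=2)[:460]; b=cv2.resize(b,None,fx=4,fy=4,interpolation=2)
m=np.zeros((600,800,3),'uint8'); m[:460,:400]=a[:,:400]; m[:460,400:]=b[:,60:460]
cv2.imwrite("pics/m3.png",m)
E
```

```text
theta 1.326 r 222.1 F [6.1 4.9 3.4] w 13.594524188496074 gf 13.952377438545227 t 5.5 z 303.47506374531656
```

View pics/m3.png

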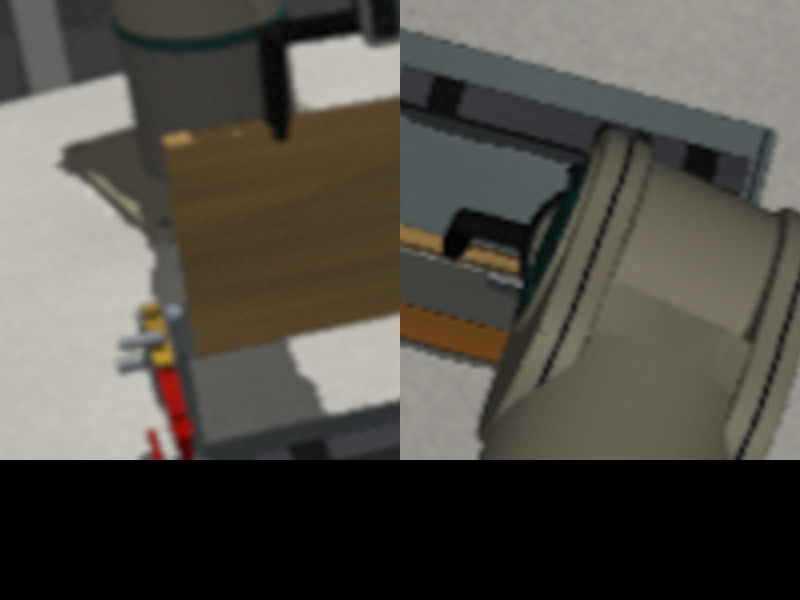

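```bash
python3 - <<'E'
from h import *
d=pickle.load(open("cal.pkl","rb")); S,T=proj(d["scene"]),proj(d["top"])
a=-.2365; ex=np.array([np.cos(a),np.sin(a)]); ey=np.array([-ex[1],ex[0]])
def px(P,th,y,r=215): 
    X=np.r_[HX+ex*r*np.cos(th)+ey*y,88+r*np.sin(th),1]; u=P@X; return (u[:2]/u[2]).round(1)
for th in (1.2,1.25,1.3,1.35,1.4): print(th,px(S,th,-57.8),px(T,th,57.8))
print("0.64",px(S,.64,-57.8),px(T,.64,57.8),"obs (205.6,178.2) (313.8,201.6)")
print("now obs (187.7,119.2) (299.7,254.7)")
E
```

```text
1.2 [190.7 126.4] [303.7 244.3]
1.25 [189.3 123.1] [302.5 249.1]
1.3 [188.  119.9] [301.3 254. ]
1.35 [186.8 117.1] [300.1 259. ]
1.4 [185.5 114.5] [298.8 264.1]
0.64 [206.3 177.6] [313.2 202.5] obs (205.6,178.2) (313.8,201.6)
now obs (187.7,119.2) (299.7,254.7)
```

The camera fit gives a true angle of about 1.31, so the bar has crept roughly 7 mm down in the pads. I'll go a bit further to throw the pawl fully. The fingers cage the bar there, so I can then re-seat the grip lower.

Call:
move_arm(targets="-0.69 0 -0.3 -0.05 0 0 0; -0.69 0 -0.3 -0.05 0 0 0; -0.69 0 -0.3 0 0 0 0; -0.69 0 0 0 0 0 0; -0.69 0 0 0 0 0 0")

```text
clock: 6.02
eef_pos: [481.6, -90.1, 286.5]
tool_rot: [3.132, -0.003, 1.334]
force: [4.0, 3.4, 11.0]
width: 13.3
gripper_force: 14.9
```

Call:
move_arm(targets="-0.66 0 0 0 0 0 0; -0.66 0 0 0.2 0 0 0; -0.66 0 0 0.2 0 0 0; -0.66 0 0 0.2 0 0 0; -0.69 0 0 0 0 0 0")

```text
clock: 6.43
eef_pos: [477.6, -90.7, 276.7]
tool_rot: [-3.141, 0.001, 1.333]
force: [0.5, -0.8, 0.3]
width: 13.5
gripper_force: 11.7
```

Call:
move_arm(targets="-0.695 0 0 0 0 0 0; -0.695 0 0 0 0 0 0; -0.695 0 0 0 0 0 0")

```text
clock: 6.68
eef_pos: [477.5, -90.6, 276.8]
tool_rot: [-3.14, 0.001, 1.334]
force: [-1.1, -2.6, -2.0]
width: 13.2
gripper_force: 15.5
```

```bash
cat >> h.py <<'E'
def down(a,b,n,g,rx):
    "lower the board from a to b, the tool turning rx deg per row about its x from tilt (deg) now; pinch point follows the bar"
    s=read_state(); Rm=R.from_euler("xyz",s["tool_rot"]).as_matrix(); tilt=np.arctan2(-Rm[2,1],-Rm[2,2])
    print("tilt",np.degrees(tilt).round(1)); t=np.linspace(a,b,n+1); L=ctrl.pinch_z/10; rows=[]
    for k in range(n):
        p=lambda t,w: np.array([21.5*np.cos(t)-L*np.sin(w), 21.5*np.sin(t)-L*np.cos(w)])  # TCP (d,h); tool z=(-sin w,-cos w)
        w1=tilt+np.radians(rx); dd=p(t[k+1],w1)-p(t[k],tilt)
        rows.append(f"{g} 0 {dd@[np.cos(tilt),-np.sin(tilt)]:.2f} {dd@[-np.sin(tilt),-np.cos(tilt)]:.2f} {rx} 0 0"); tilt=w1
    for k in range(0,n,5): print("; ".join(rows[k:k+5]))
E
python3 - <<'E'
from h import *
ang(); down(1.345,.945,12,-.695,.8)
i=cams.get_image("scene"); cv2.imwrite("pics/scene4.png",i["color"][:,:,::-1])
a=i["color"][100:250,120:320,::-1]; cv2.imwrite("pics/m4.png",cv2.resize(a,None,fx=4,fy=4,interpolation=2))
E
```

```text
theta 1.371 r 211.7 F [-1.1 -2.6 -2. ] w 13.209468095638677 gf 15.518208146095276 t 6.6833 z 295.48496854274316
tilt 0.1
-0.695 0 0.67 0.17 0.8 0 0; -0.695 0 0.67 0.18 0.8 0 0; -0.695 0 0.66 0.20 0.8 0 0; -0.695 0 0.66 0.21 0.8 0 0; -0.695 0 0.65 0.22 0.8 0 0
-0.695 0 0.65 0.24 0.8 0 0; -0.695 0 0.65 0.25 0.8 0 0; -0.695 0 0.64 0.26 0.8 0 0; -0.695 0 0.64 0.28 0.8 0 0; -0.695 0 0.63 0.29 0.8 0 0
-0.695 0 0.62 0.30 0.8 0 0; -0.695 0 0.62 0.31 0.8 0 0
```

View pics/m4.png

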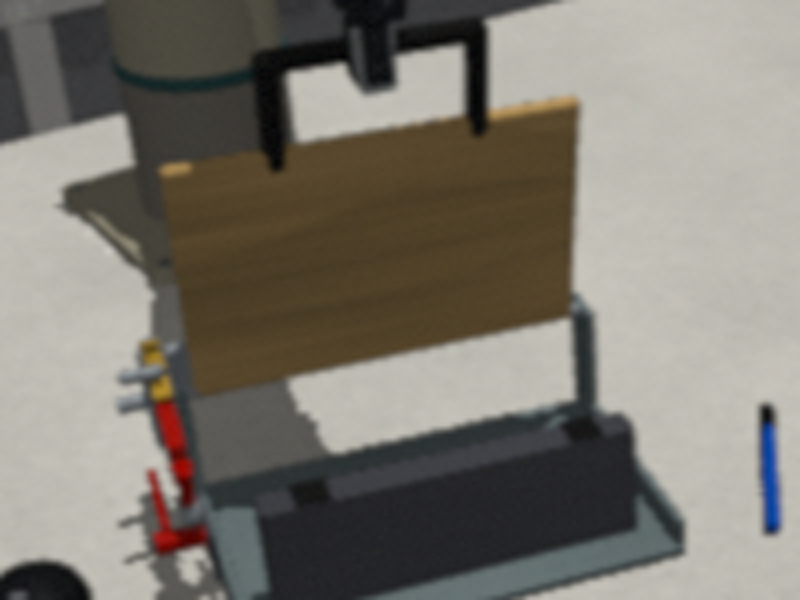

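```bash
cat >> h.py <<'E'
def pawl(f):
    h=cv2.cvtColor(cv2.imread(f)[196:245,148:178],cv2.COLOR_BGR2HSV).astype(int)
    red=((h[...,0]<8)|(h[...,0]>172))&(h[...,1]>140)&(h[...,2]>50); yel=(h[...,0]>15)&(h[...,0]<30)&(h[...,1]>120)
    return ["".join("R" if r else "y" if y else "." for r,y in zip(a,b)) for a,b in zip(red,yel)]
E
python3 - <<'E'
from h import *
for x in zip(*[pawl(f"pics/scene{k}.png") for k in (0,3,4)]): print("   ".join(x))
d=pickle.load(open("cal.pkl","rb")); S=proj(d["scene"])
a=-.2365; ex=np.array([np.cos(a),np.sin(a)]); ey=np.array([-ex[1],ex[0]])
for n,p in dict(piv=(81,-150,41),up=(81,-150,76),side=(116,-150,41),hinge=(0,-150,88)).items():
    u=S@np.r_[HX+ex*p[0]+ey*p[1],p[2],1]; print(n,u[:2]/u[2]-[148,196])
E
```

```text
.......................yyyyy..   ............yyy.......yyyyyyyy   ..........yyyyy.......yyyyyyy.
.......................y......   ..........yyyyy........yy.....   ..........yyyyy........y......
............yy................   ..........yyyyy...............   ..........yyyyy...............
..........yyyyy...............   ..........yyyyy...............   ..........yyyyy...............
..........yyyy................   ..........yyyyyy..............   ..............R...............
...........yyyy...............   ...........yyy................   ...........RRRRR..............
...........yyyyy..............   ...........RRRRR..............   ...........RRRRR..............
...........yyyyy..............   ...........RRRRRR.............   ...........RRRRRR.............
...........yyyyyy.............   ...........RRRRRR.............   ...........RRRRRR.............
............yyyy..............   ............RRRRR.............   ............RRRRR.............
............yyyy..............   ............RRRRR.............   ............RRRRRR............
............yyyyy.............   
[... 3072 characters left out ...]
.............................   ..............................   ..............................
..............................   ..............................   ..............................
..............................   ..............................   ..............................
..............................   ..............................   ..............................
..............................   ..............................   ..............................
..............................   ..............................   ..............................
piv [17.1001741  39.97693257]
up [14.58176815 27.29923123]
side [19.96654895 48.49007478]
hinge [7.67504192 5.37912629]
```

The pawl has turned and stays at the same place between the last two views, so it is thrown clear. Now easing down at 0.4 rad/s.

Call:
move_arm(targets="-0.695 0 0.67 0.17 0.8 0 0; -0.695 0 0.67 0.18 0.8 0 0; -0.695 0 0.66 0.2 0.8 0 0; -0.695 0 0.66 0.21 0.8 0 0; -0.695 0 0.65 0.22 0.8 0 0")

```text
clock: 7.15
eef_pos: [509.4, -98.4, 266.2]
tool_rot: [-3.069, 0.001, 1.334]
force: [-2.1, -2.6, 0.7]
width: 13.6
gripper_force: 15.8
```

Call:
move_arm(targets="-0.695 0 0.65 0.24 0.8 0 0; -0.695 0 0.65 0.25 0.8 0 0; -0.695 0 0.64 0.26 0.8 0 0; -0.695 0 0.64 0.28 0.8 0 0; -0.695 0 0.63 0.29 0.8 0 0")

```text
clock: 7.57
eef_pos: [539.9, -105.8, 249.9]
tool_rot: [-3.0, 0.001, 1.334]
force: [-0.6, -4.4, -0.2]
width: 13.7
gripper_force: 15.8
```

```bash
python3 - <<'E'
from h import *
ang(); 
i=cams.get_image("scene"); cv2.imwrite("pics/scene5.png",i["color"][:,:,::-1])
for x in zip(*[pawl(f"pics/scene{k}.png") for k in (0,4,5)]): print("   ".join(x))
E
```

```text
theta 1.028 r 210.7 F [-0.6 -4.4 -0.2] w 13.743582668252955 gf 15.810834467411041 t 7.5667 z 268.43160358549216
.......................yyyyy..   ..........yyyyy.......yyyyyyy.   ..........yyyy........yyyy.yy.
.......................y......   ..........yyyyy........y......   ..........yyyyy........yy.....
............yy................   ..........yyyyy...............   ..........yyyyy...............
..........yyyyy...............   ..........yyyyy...............   ..........yyyyyy..............
..........yyyy................   ..............R...............   ..............................
...........yyyy...............   ...........RRRRR..............   ..............................
...........yyyyy..............   ...........RRRRR..............   ..............................
...........yyyyy..............   ...........RRRRRR.............   ..............................
...........yyyyyy.............   ...........RRRRRR.............   .............yyyy.............
............yyyy..............   ............RRRRR.............   ............yyyyy.............
............yyyy..
[... 3064 characters left out ...]
..RRRRRR.............
..............................   ..............................   ..............................
..............................   ..............................   ..............................
..............................   ..............................   ..............................
..............................   ..............................   ..............................
..............................   ..............................   ..............................
..............................   ..............................   ..............................
..............................   ..............................   ..............................
```

```bash
python3 - <<'E'
from h import *
ang(); down(1.012,0,30,-.695,.7)
E
```

```text
theta 1.02 r 210.7 F [ 1.8 -5.4  1. ] w 13.186068118302858 gf 16.027914583683014 t 7.6167 z 267.49099319530995
tilt 8.0
-0.695 0 0.63 0.31 0.7 0 0; -0.695 0 0.63 0.32 0.7 0 0; -0.695 0 0.62 0.33 0.7 0 0; -0.695 0 0.61 0.35 0.7 0 0; -0.695 0 0.61 0.36 0.7 0 0
-0.695 0 0.60 0.37 0.7 0 0; -0.695 0 0.59 0.39 0.7 0 0; -0.695 0 0.58 0.40 0.7 0 0; -0.695 0 0.57 0.41 0.7 0 0; -0.695 0 0.56 0.43 0.7 0 0
-0.695 0 0.55 0.44 0.7 0 0; -0.695 0 0.54 0.45 0.7 0 0; -0.695 0 0.53 0.46 0.7 0 0; -0.695 0 0.52 0.48 0.7 0 0; -0.695 0 0.51 0.49 0.7 0 0
-0.695 0 0.50 0.50 0.7 0 0; -0.695 0 0.49 0.51 0.7 0 0; -0.695 0 0.48 0.52 0.7 0 0; -0.695 0 0.47 0.53 0.7 0 0; -0.695 0 0.46 0.54 0.7 0 0
-0.695 0 0.45 0.55 0.7 0 0; -0.695 0 0.44 0.56 0.7 0 0; -0.695 0 0.42 0.57 0.7 0 0; -0.695 0 0.41 0.58 0.7 0 0; -0.695 0 0.40 0.59 0.7 0 0
-0.695 0 0.39 0.60 0.7 0 0; -0.695 0 0.37 0.61 0.7 0 0; -0.695 0 0.36 0.62 0.7 0 0; -0.695 0 0.35 0.62 0.7 0 0; -0.695 0 0.33 0.63 0.7 0 0
```

Call:
move_arm(targets="-0.695 0 0.63 0.31 0.7 0 0; -0.695 0 0.63 0.32 0.7 0 0; -0.695 0 0.62 0.33 0.7 0 0; -0.695 0 0.61 0.35 0.7 0 0; -0.695 0 0.61 0.36 0.7 0 0")

```text
clock: 8.03
eef_pos: [567.4, -112.3, 228.1]
tool_rot: [-2.94, 0.001, 1.334]
force: [1.1, -5.1, -0.5]
width: 13.1
gripper_force: 15.9
```

```bash
python3 - <<'E'
from h import *
ang()
E
```

```text
theta 0.854 r 210.2 F [ 1.1 -5.1 -0.5] w 13.108606056422198 gf 15.922353565692902 t 8.0333 z 246.45143785611978
```

Call:
move_arm(targets="-0.695 0 0.6 0.37 0.7 0 0; -0.695 0 0.59 0.39 0.7 0 0; -0.695 0 0.58 0.4 0.7 0 0; -0.695 0 0.57 0.41 0.7 0 0; -0.695 0 0.56 0.43 0.7 0 0")

```text
clock: 8.45
eef_pos: [590.4, -117.8, 202.0]
tool_rot: [-2.878, 0.001, 1.334]
force: [-1.3, -5.3, -0.6]
width: 13.6
gripper_force: 16.1
```

Call:
move_arm(targets="-0.695 0 0.55 0.44 0.7 0 0; -0.695 0 0.54 0.45 0.7 0 0; -0.695 0 0.53 0.46 0.7 0 0; -0.695 0 0.52 0.48 0.7 0 0; -0.695 0 0.51 0.49 0.7 0 0")

```text
clock: 8.87
eef_pos: [608.7, -122.1, 172.2]
tool_rot: [-2.818, 0.001, 1.334]
force: [0.0, -6.2, -0.5]
width: 13.5
gripper_force: 16.2
```

```bash
python3 - <<'E'
from h import *
ang()
i=cams.get_image("scene"); cv2.imwrite("pics/scene6.png",i["color"][:,:,::-1])
for x in zip(*[pawl(f"pics/scene{k}.png")[20:42] for k in (0,4,6)]): print("   ".join(x))
E
```

```text
theta 0.509 r 209.3 F [ 0.  -6.2 -0.5] w 13.469570419228642 gf 16.189624071121216 t 8.8667 z 189.89764519913837
...............RRRR...........   ...............RRRRR..........   ...............RRRRR..........
...............RRRR...........   ...............RRRRR..........   ...............RRRRR..........
...............RRRR...........   ................RRRR..........   ...............RRRRR..........
...............RRRR...........   ..........R.....RRRR..........   ..........R.....RRRR..........
................RRR...........   ..........R......RRR..........   ..........R.....RRRR..........
.................R............   ..........R......RRR..........   ................RRRR..........
..............................   ..........RR......RR..........   ................RRRR..........
..............................   ..........RR......RR..........   ...........R.....RRR..........
..........RR..................   ..........RR......RR..........   ...........R.....RRR..........
..........RR..................   ...........RR.....RR..........   ...........RR.....RR..........
...........RR.....
[... 445 characters left out ...]
...RR................
............RR...RRRRRR.......   ............RRR...............   ............RRR...............
............RRRRRRRRRRRR......   ............RRRR.RRRRRR.......   ............RRRRRRRRRRR.......
...........RRRRRRRRRRRRR......   ...........RRRRRRRRRRRRR......   ...........RRRRRRRRRRRRR......
...........RRRRRRRRRRRRR......   ..........RRRRRRRRRRRRRR......   ...........RRRRRRRRRRRRR......
...........RRRRRRRRRRRRR......   ...........RRRRRRRRRRRR.......   ...........RRRRRRRRRRRRR......
...........RRRRRRRR...........   ...........RRRRRRRR...........   ...........RRRRRRRR...........
............RRRRR.............   ...........RRRRR..............   ............RRRRR.............
```

Call:
move_arm(targets="-0.695 0 0.5 0.5 0.7 0 0; -0.695 0 0.49 0.51 0.7 0 0; -0.695 0 0.48 0.52 0.7 0 0; -0.695 0 0.47 0.53 0.7 0 0; -0.695 0 0.46 0.54 0.7 0 0")

```text
clock: 9.33
eef_pos: [621.9, -125.2, 139.4]
tool_rot: [-2.756, 0.001, 1.334]
force: [0.1, -4.8, 0.1]
width: 13.6
gripper_force: 16.4
```

```bash
python3 - <<'E'
from h import *
ang()
E
```

```text
theta 0.335 r 209.1 F [ 0.1 -4.8  0.1] w 13.573945193196796 gf 16.38225942850113 t 9.3333 z 156.73231152531307
```

Call:
move_arm(targets="-0.695 0 0.45 0.55 0.7 0 0; -0.695 0 0.44 0.56 0.7 0 0; -0.695 0 0.42 0.57 0.7 0 0; -0.695 0 0.41 0.58 0.7 0 0; -0.695 0 0.4 0.59 0.7 0 0")

```text
clock: 9.75
eef_pos: [629.7, -126.9, 104.7]
tool_rot: [-2.695, 0.0, 1.334]
force: [-1.8, -4.5, -1.0]
width: 13.5
gripper_force: 16.4
```

```bash
python3 - <<'E'
from h import *
ang(); down(.17,-.03,10,-.695,.5)
E
```

```text
theta 0.161 r 209.1 F [-1.8 -4.5 -1. ] w 13.464938956497484 gf 16.425940990447998 t 9.75 z 121.59525475598464
tilt 25.6
-0.695 0 0.23 0.35 0.5 0 0; -0.695 0 0.22 0.36 0.5 0 0; -0.695 0 0.22 0.36 0.5 0 0; -0.695 0 0.22 0.36 0.5 0 0; -0.695 0 0.21 0.36 0.5 0 0
-0.695 0 0.21 0.37 0.5 0 0; -0.695 0 0.20 0.37 0.5 0 0; -0.695 0 0.20 0.37 0.5 0 0; -0.695 0 0.20 0.37 0.5 0 0; -0.695 0 0.19 0.38 0.5 0 0
```

Call:
move_arm(targets="-0.695 0 0.23 0.35 0.5 0 0; -0.695 0 0.22 0.36 0.5 0 0; -0.695 0 0.22 0.36 0.5 0 0; -0.695 0 0.22 0.36 0.5 0 0; -0.695 0 0.21 0.36 0.5 0 0")

```text
clock: 10.17
eef_pos: [631.4, -127.2, 83.9]
tool_rot: [-2.651, 0.0, 1.334]
force: [-0.6, -4.8, -0.4]
width: 13.3
gripper_force: 16.5
```

```bash
python3 - <<'E'
from h import *
ang()
E
```

```text
theta 0.06 r 209.2 F [-0.6 -4.8 -0.4] w 13.305754970052865 gf 16.475376784801483 t 10.1667 z 100.44093766550924
```

Call:
move_arm(targets="-0.695 0 0.21 0.37 0.5 0 0; -0.695 0 0.2 0.37 0.5 0 0")

```text
clock: 10.33
eef_pos: [631.4, -127.3, 75.6]
tool_rot: [-2.634, 0.0, 1.334]
force: [-0.3, -4.7, -0.9]
width: 13.3
gripper_force: 16.5
```

```bash
python3 - <<'E'
from h import *
ang()
i=cams.get_image("scene"); cv2.imwrite("pics/scene7.png",i["color"][:,:,::-1])
for x in zip(*[pawl(f"pics/scene{k}.png")[10:42] for k in (0,6,7)]): print("   ".join(x))
E
```

```text
theta 0.019 r 209.2 F [-0.3 -4.7 -0.9] w 13.274683048024128 gf 16.521154046058655 t 10.3333 z 91.89641368532192
............yyyy..............   ............yyyyy.............   ..........................yyyy
............yyyyy.............   ............yyyyy.............   ..........................yyyy
............yyyyy.............   ............yyyyy.............   ..........................yyyy
.............yyyyy............   .............yyyy.............   ...........................yyy
...............yyy............   .............yyyy.............   .............yyyy..........yyy
..................R...........   .............yyyyy............   ................RRR........yyy
...............RRRR...........   ..............y..y............   .............RRRRRR.........yy
..............RRRR............   ..............................   .............RRRRR..........yy
..............RRRRR...........   ..............................   ..............RRRR...........y
..............RRRRR...........   .................RRR..........   ..............RRRR...........y
...............RRR
[... 1415 characters left out ...]
...RR..RRRRRR........
............RR...RRRRRR.......   ............RRR...............   ............RR..RRRRRRR.......
............RRRRRRRRRRRR......   ............RRRRRRRRRRR.......   ............RRRRRRRRRRR.......
...........RRRRRRRRRRRRR......   ...........RRRRRRRRRRRRR......   ...........RRRRRRRRRRRRR......
...........RRRRRRRRRRRRR......   ...........RRRRRRRRRRRRR......   ...........RRRRRRRRRRRRR......
...........RRRRRRRRRRRRR......   ...........RRRRRRRRRRRRR......   ...........RRRRRRRRRRRRR......
...........RRRRRRRR...........   ...........RRRRRRRR...........   ...........RRRRRRRR...........
............RRRRR.............   ............RRRRR.............   ............RRRRR.............
```

The pawl is back in play. Settling the board fully flat by feel.

Call:
move_arm(targets="-0.695 0 0.1 0.2 0 0 0; -0.695 0 0.1 0.2 0 0 0; -0.695 0 0 0 0 0 0")

```text
clock: 10.63
eef_pos: [631.5, -127.2, 70.8]
tool_rot: [-2.635, 0.0, 1.334]
force: [0.2, -5.3, -1.3]
width: 13.1
gripper_force: 16.6
```

```bash
python3 - <<'E'
from h import *
ang()
E
```

```text
theta -0.004 r 209.2 F [ 0.2 -5.3 -1.3] w 13.123123244914218 gf 16.554235517978668 t 10.6333 z 87.12775776991377
```

Call:
move_arm(targets="-0.695 0 0.1 0.2 0 0 0; -0.695 0 0 0 0 0 0; -0.695 0 0 0 0 0 0")

```text
clock: 10.88
eef_pos: [631.5, -127.2, 68.9]
tool_rot: [-2.635, 0.0, 1.334]
force: [0.2, -5.5, -1.0]
width: 13.4
gripper_force: 16.6
```

```bash
python3 - <<'E'
from h import *
ang()
E
```

```text
theta -0.013 r 209.2 F [ 0.2 -5.5 -1. ] w 13.385009154107012 gf 16.57216340303421 t 10.8833 z 85.28415481210146
```

Call:
move_arm(targets="-0.695 0 0.1 0.2 0 0 0; -0.695 0 0.1 0.2 0 0 0; -0.695 0 0 0 0 0 0")

```text
clock: 11.13
eef_pos: [631.4, -127.2, 66.8]
tool_rot: [-2.635, 0.0, 1.334]
force: [-0.0, -4.6, 7.2]
width: 13.6
gripper_force: 17.2
```

Call:
move_arm(targets="-0.695 0 0.1 0.2 0 0 0; -0.695 0 0 0 0 0 0; -0.695 0 0 0 0 0 0")

```text
clock: 11.38
eef_pos: [631.4, -127.2, 66.7]
tool_rot: [-2.635, 0.0, 1.334]
force: [-1.2, -3.6, 15.7]
width: 13.5
gripper_force: 17.8
```

```bash
python3 - <<'E'
from h import *
ang()
i=cams.get_image("scene"); cv2.imwrite("pics/scene8.png",i["color"][:,:,::-1])
i=cams.get_image("top"); cv2.imwrite("pics/top8.png",i["color"][:,:,::-1])
E
```

```text
theta -0.024 r 209.2 F [-1.2 -3.6 15.7] w 13.4546999297842 gf 17.766821533441544 t 11.3833 z 83.07592156341222
```

Flat is reached: the force rises at measured −0.024, so true angle is about measured + 0.024. Now raising past the first notch, expected at about 0.39 and well short of the second at about 0.64.

```bash
python3 - <<'E'
from h import *
ang(); down(0,.47,15,-.695,-1)
E
```

```text
theta -0.024 r 209.2 F [-1.7 -5.1 16.5] w 13.064602477905845 gf 17.762085646390915 t 11.4833 z 83.07611207625202
tilt 29.0
-0.695 0 -0.30 -0.58 -1 0 0; -0.695 0 -0.31 -0.58 -1 0 0; -0.695 0 -0.32 -0.57 -1 0 0; -0.695 0 -0.33 -0.57 -1 0 0; -0.695 0 -0.34 -0.56 -1 0 0
-0.695 0 -0.34 -0.56 -1 0 0; -0.695 0 -0.35 -0.55 -1 0 0; -0.695 0 -0.36 -0.55 -1 0 0; -0.695 0 -0.37 -0.54 -1 0 0; -0.695 0 -0.37 -0.54 -1 0 0
-0.695 0 -0.38 -0.53 -1 0 0; -0.695 0 -0.39 -0.53 -1 0 0; -0.695 0 -0.40 -0.52 -1 0 0; -0.695 0 -0.40 -0.51 -1 0 0; -0.695 0 -0.41 -0.51 -1 0 0
```

Call:
move_arm(targets="-0.695 0 -0.1 -0.2 0 0 0; -0.695 0 -0.1 -0.2 0 0 0; -0.695 0 -0.3 -0.58 -1 0 0; -0.695 0 -0.31 -0.58 -1 0 0; -0.695 0 -0.32 -0.57 -1 0 0")

```text
clock: 11.9
eef_pos: [631.7, -127.3, 86.0]
tool_rot: [-2.69, 0.0, 1.334]
force: [0.3, -5.8, -3.1]
width: 13.3
gripper_force: 16.5
```

Call:
move_arm(targets="-0.695 0 -0.33 -0.57 -1 0 0; -0.695 0 -0.34 -0.56 -1 0 0; -0.695 0 -0.34 -0.56 -1 0 0; -0.695 0 -0.35 -0.55 -1 0 0; -0.695 0 -0.36 -0.55 -1 0 0")

```text
clock: 12.32
eef_pos: [628.2, -126.4, 118.9]
tool_rot: [-2.779, 0.001, 1.334]
force: [2.5, -6.0, -2.5]
width: 13.2
gripper_force: 16.5
```

Call:
move_arm(targets="-0.695 0 -0.37 -0.54 -1 0 0; -0.695 0 -0.37 -0.54 -1 0 0; -0.695 0 -0.38 -0.53 -1 0 0; -0.695 0 -0.39 -0.53 -1 0 0; -0.695 0 0 0 0 0 0")

```text
clock: 12.73
eef_pos: [621.2, -124.7, 146.0]
tool_rot: [-2.849, 0.0, 1.334]
force: [1.9, -5.9, -0.7]
width: 13.7
gripper_force: 16.5
```

```bash
python3 - <<'E'
from h import *
ang()
i=cams.get_image("scene"); cv2.imwrite("pics/scene9.png",i["color"][:,:,::-1])
for x in zip(*[pawl(f"pics/scene{k}.png")[10:42] for k in (0,8,9)]): print("   ".join(x))
E
```

```text
theta 0.371 r 209.2 F [ 1.9 -5.9 -0.7] w 13.728189985493792 gf 16.4789816737175 t 12.7333 z 163.88923919152558
............yyyy..............   .........................yyyyy   ............y.................
............yyyyy.............   ..........................yyyy   ............yyyyy.............
............yyyyy.............   ..........................yyyy   ............yyyyyy............
.............yyyyy............   ..........................yyyy   ............yyyyyy............
...............yyy............   ...........................yyy   .............yyyyy............
..................R...........   ...............RRR.........yyy   .............yyy..............
...............RRRR...........   .............RRRRR..........yy   .............RRRRRR...........
..............RRRR............   .............RRRRR..........yy   ..............RRRRR...........
..............RRRRR...........   ..............RRRR..........yy   ..............RRRR............
..............RRRRR...........   ..............RRRR...........y   ..............RRRRR...........
...............RRRR
[... 1414 characters left out ...]
...RR...RRRRR........
............RR...RRRRRR.......   ............RR..RRRRRRR.......   ............RR...RRRRRR.......
............RRRRRRRRRRRR......   ............RRRRRRRRRRR.......   ............RRRRRRRRRRR.......
...........RRRRRRRRRRRRR......   ...........RRRRRRRRRRRRR......   ...........RRRRRRRRRRRRR......
...........RRRRRRRRRRRRR......   ...........RRRRRRRRRRRRR......   ...........RRRRRRRRRRRRR......
...........RRRRRRRRRRRRR......   ...........RRRRRRRRRRRR.......   ...........RRRRRRRRRRRRR......
...........RRRRRRRR...........   ...........RRRRRRRR...........   ...........RRRRRRRRR..........
............RRRRR.............   ............RRRRR.............   ............RRRRR.............
```

Call:
move_arm(targets="-0.695 0 -0.4 -0.52 -1 0 0; -0.695 0 -0.4 -0.51 -1 0 0; -0.695 0 -0.2 -0.25 0 0 0; -0.695 0 0 0 0 0 0")

```text
clock: 13.12
eef_pos: [615.8, -123.4, 160.5]
tool_rot: [-2.884, 0.0, 1.334]
force: [2.8, -6.8, -1.1]
width: 13.4
gripper_force: 16.5
```

```bash
python3 - <<'E'
from h import *
ang()
i=cams.get_image("scene"); cv2.imwrite("pics/scene10.png",i["color"][:,:,::-1])
for x in zip(*[pawl(f"pics/scene{k}.png")[10:42] for k in (0,9,10)]): print("   ".join(x))
down(.47,.37,10,-.695,0)
E
```

```text
theta 0.447 r 209.3 F [ 2.8 -6.8 -1.1] w 13.394572720348409 gf 16.450086683034897 t 13.1167 z 178.55979751809124
............yyyy..............   ............y.................   ............yyyyy.............
............yyyyy.............   ............yyyyy.............   ............yyyyy.............
............yyyyy.............   ............yyyyyy............   ............yyyyy.............
.............yyyyy............   ............yyyyyy............   .............yyyy.............
...............yyy............   .............yyyyy............   .............yyyy.............
..................R...........   .............yyy..............   ................RR............
...............RRRR...........   .............RRRRRR...........   .............RRRRRR...........
..............RRRR............   ..............RRRRR...........   ..............RRRRR...........
..............RRRRR...........   ..............RRRR............   ..............RRRRR...........
..............RRRRR...........   ..............RRRRR...........   ...............RRRR...........
...............RR
[... 1684 characters left out ...]
RRRRR......   ...........RRRRRRRRRRRRR......
...........RRRRRRRRRRRRR......   ...........RRRRRRRRRRRRR......   ...........RRRRRRRRRRRRR......
...........RRRRRRRRRRRRR......   ...........RRRRRRRRRRRRR......   ...........RRRRRRRRRRRRR......
...........RRRRRRRR...........   ...........RRRRRRRRR..........   ...........RRRRRRRRR..........
............RRRRR.............   ............RRRRR.............   ............RRRRR.............
tilt 14.8
-0.695 0 0.14 0.16 0 0 0; -0.695 0 0.14 0.16 0 0 0; -0.695 0 0.14 0.16 0 0 0; -0.695 0 0.14 0.17 0 0 0; -0.695 0 0.14 0.17 0 0 0
-0.695 0 0.13 0.17 0 0 0; -0.695 0 0.13 0.17 0 0 0; -0.695 0 0.13 0.17 0 0 0; -0.695 0 0.13 0.17 0 0 0; -0.695 0 0.13 0.17 0 0 0
```

Call:
move_arm(targets="-0.695 0 0.14 0.16 0 0 0; -0.695 0 0.14 0.16 0 0 0; -0.695 0 0.14 0.16 0 0 0; -0.695 0 0 0 0 0 0")

```text
clock: 13.5
eef_pos: [618.8, -124.2, 153.6]
tool_rot: [-2.883, 0.001, 1.334]
force: [3.3, -5.4, -0.5]
width: 13.4
gripper_force: 16.5
```

Call:
move_arm(targets="-0.695 0 0.14 0.17 0 0 0; -0.695 0 0 0 0 0 0; -0.695 0 0 0 0 0 0")

```text
clock: 13.75
eef_pos: [619.6, -124.3, 151.9]
tool_rot: [-2.883, 0.001, 1.334]
force: [2.3, -6.5, -0.5]
width: 13.2
gripper_force: 16.5
```

```bash
python3 - <<'E'
from h import *
ang()
E
```

```text
theta 0.402 r 209.4 F [ 2.3 -6.5 -0.5] w 13.187218490630924 gf 16.50787979364395 t 13.75 z 169.93038119014278
```

Call:
move_arm(targets="-0.695 0 0.14 0.17 0 0 0; -0.695 0 0 0 0 0 0; -0.695 0 0 0 0 0 0")

```text
clock: 14.0
eef_pos: [620.4, -124.5, 149.9]
tool_rot: [-2.883, 0.001, 1.334]
force: [3.4, -5.4, -0.9]
width: 13.0
gripper_force: 16.5
```

Call:
move_arm(targets="-0.695 0 0.07 0.09 0 0 0; -0.695 0 0 0 0 0 0; -0.695 0 0 0 0 0 0")

```text
clock: 14.25
eef_pos: [620.8, -124.6, 148.9]
tool_rot: [-2.883, 0.001, 1.334]
force: [2.6, -5.6, -1.0]
width: 13.8
gripper_force: 16.5
```

```bash
python3 - <<'E'
from h import *
ang()
E
```

```text
theta 0.387 r 209.4 F [ 2.6 -5.6 -1. ] w 13.751565440269065 gf 16.52516484260559 t 14.25 z 166.95572172216845
```

Call:
move_arm(targets="-0.695 0 0.07 0.09 0 0 0; -0.695 0 0 0 0 0 0; -0.695 0 0 0 0 0 0")

```text
clock: 14.5
eef_pos: [621.2, -124.7, 147.8]
tool_rot: [-2.883, 0.001, 1.334]
force: [2.7, -5.5, -0.5]
width: 13.7
gripper_force: 16.5
```

Call:
move_arm(targets="-0.695 0 0.07 0.09 0 0 0; -0.695 0 0 0 0 0 0; -0.695 0 0 0 0 0 0")

```text
clock: 14.75
eef_pos: [621.6, -124.8, 146.8]
tool_rot: [-2.883, 0.0, 1.334]
force: [2.7, -5.4, -0.6]
width: 13.4
gripper_force: 16.6
```

```bash
python3 - <<'E'
from h import *
ang()
E
```

```text
theta 0.376 r 209.4 F [ 2.7 -5.4 -0.6] w 13.435179594554343 gf 16.557927578687668 t 14.75 z 164.86392857201503
```

Call:
move_arm(targets="-0.695 0 0.07 0.09 0 0 0; -0.695 0 0 0 0 0 0; -0.695 0 0 0 0 0 0")

```text
clock: 15.0
eef_pos: [621.9, -124.9, 145.8]
tool_rot: [-2.883, 0.0, 1.334]
force: [1.9, -6.3, 0.2]
width: 13.4
gripper_force: 16.6
```

Call:
move_arm(targets="-0.695 0 0.07 0.09 0 0 0; -0.695 0 0 0 0 0 0; -0.695 0 0 0 0 0 0")

```text
clock: 15.25
eef_pos: [622.3, -125.0, 144.8]
tool_rot: [-2.882, 0.0, 1.334]
force: [2.2, -6.5, 0.6]
width: 13.1
gripper_force: 16.6
```

```bash
python3 - <<'E'
from h import *
ang()
i=cams.get_image("scene"); cv2.imwrite("pics/scene11.png",i["color"][:,:,::-1])
for x in zip(*[pawl(f"pics/scene{k}.png")[10:42] for k in (0,10,11)]): print("   ".join(x))
E
```

```text
theta 0.366 r 209.3 F [ 2.2 -6.5  0.6] w 13.087501772272667 gf 16.62045031785965 t 15.25 z 162.88137986132074
............yyyy..............   ............yyyyy.............   ............yy................
............yyyyy.............   ............yyyyy.............   ............yyyyy.............
............yyyyy.............   ............yyyyy.............   ............yyyyyy............
.............yyyyy............   .............yyyy.............   ............yyyyyy............
...............yyy............   .............yyyy.............   .............yyyyy............
..................R...........   ................RR............   .............yyy..R...........
...............RRRR...........   .............RRRRRR...........   .............RRRRRR...........
..............RRRR............   ..............RRRRR...........   ..............RRRRR...........
..............RRRRR...........   ..............RRRRR...........   ..............RRRR............
..............RRRRR...........   ...............RRRR...........   ..............RRRRR...........
...............RRRR.
[... 1413 characters left out ...]
...RR...RRRRR........
............RR...RRRRRR.......   ............RR...RRRRRR.......   ............RRR.RRRRRRR.......
............RRRRRRRRRRRR......   ............RRRRRRRRRRR.......   ............RRRRRRRRRRR.......
...........RRRRRRRRRRRRR......   ...........RRRRRRRRRRRRR......   ...........RRRRRRRRRRRRR......
...........RRRRRRRRRRRRR......   ...........RRRRRRRRRRRRR......   ...........RRRRRRRRRRRRR......
...........RRRRRRRRRRRRR......   ...........RRRRRRRRRRRRR......   ...........RRRRRRRRRRRRR......
...........RRRRRRRR...........   ...........RRRRRRRRR..........   ...........RRRRRRRRR..........
............RRRRR.............   ............RRRRR.............   ............RRRRR.............
```

Call:
move_arm(targets="-0.695 0 0.07 0.09 0 0 0; -0.695 0 0 0 0 0 0; -0.695 0 0 0 0 0 0")

```text
clock: 15.55
eef_pos: [622.7, -125.1, 143.9]
tool_rot: [-2.882, 0.0, 1.334]
force: [2.0, -5.6, 2.1]
width: 13.5
gripper_force: 16.7
```

```bash
python3 - <<'E'
from h import *
ang()
E
```

```text
theta 0.361 r 209.4 F [ 2.  -5.6  2.1] w 13.528136379351993 gf 16.66059672832489 t 15.55 z 162.0058554394186
```

Call:
move_arm(targets="-0.695 0 0.04 0.05 0 0 0; -0.695 0 0 0 0 0 0; -0.695 0 0 0 0 0 0")

```text
clock: 15.8
eef_pos: [622.8, -125.2, 143.4]
tool_rot: [-2.882, 0.0, 1.334]
force: [2.3, -5.2, 0.9]
width: 13.2
gripper_force: 16.7
```

```bash
python3 - <<'E'
from h import *
ang()
E
```

```text
theta 0.359 r 209.3 F [ 2.3 -5.2  0.9] w 13.160293012233408 gf 16.683058440685272 t 15.8 z 161.47203476623068
```

Call:
move_arm(targets="-0.695 0 0.04 0.05 0 0 0; -0.695 0 0.03 0.04 0 0 0; -0.695 0 0 0 0 0 0; -0.695 0 0 0 0 0 0")

```text
clock: 16.13
eef_pos: [623.2, -125.2, 142.4]
tool_rot: [-2.882, 0.0, 1.334]
force: [1.4, -3.6, 2.4]
width: 13.4
gripper_force: 16.7
```

```bash
python3 - <<'E'
from h import *
ang()
E
```

```text
theta 0.354 r 209.3 F [ 1.4 -3.6  2.4] w 13.427710733408501 gf 16.725136935710907 t 16.1333 z 160.48285299757197
```

```bash
python3 - <<'E'
from h import *
ang()
i=cams.get_image("scene"); cv2.imwrite("pics/scene12.png",i["color"][:,:,::-1])
ref=cv2.imread("pics/scene11.png",0).astype(np.float32)
for k in (9,10,12):
    b=cv2.imread(f"pics/scene{k}.png",0).astype(np.float32)
    for n,(r0,r1,c0,c1) in dict(boardL=(180,215,168,205),boardR=(165,195,255,290),stand=(235,262,175,260)).items():
        A,B=ref[r0:r1,c0:c1],b[r0:r1,c0:c1]
        w=cv2.createHanningWindow(A.shape[::-1],cv2.CV_32F); print(k,n,np.round(cv2.phaseCorrelate(A,B,w),2) if 0 else cv2.phaseCorrelate(A,B,w))
for x in zip(*[pawl(f"pics/scene{k}.png")[8:30] for k in (9,11,12)]): print("   ".join(x))
E
```

```text
theta 0.354 r 209.3 F [ 1.4 -3.6  2.4] w 13.427710733408501 gf 16.725136935710907 t 16.1333 z 160.48285299757197
9 boardL ((0.19363576089800105, -0.044930956810102174), 0.9748206718100442)
9 boardR ((-0.031172231195654376, -0.1199574315267462), 1.060537416405148)
9 stand ((0.503259784859047, 0.4915449698514962), 1.0289746037235967)
10 boardL ((0.25044554055145696, -0.9327932879451346), 0.6524245354864332)
10 boardR ((-0.2867375826774605, -0.8271145105343969), 0.39596482206273964)
10 stand ((-1.3508275355529307, -0.2760443006018587), 0.7042905152089312)
12 boardL ((-0.13553826879817876, 0.3195395015708016), 1.0851604137155744)
12 boardR ((0.104430669870748, 0.4861564236010736), 1.0506879384870882)
12 stand ((0.6543773830489386, 0.6550846541483377), 0.9457272902437689)
...........yyyyy............yy   ...........yyyyy............yy   ...........yyyyy............yy
...........yyyyy.............y   ...........yyyyy.............y   ...........yyyyy............yy
............y.................   ............yy................   ............yyyy.............y
............yyyyy............. 
[... 1111 characters left out ...]
......RRRR...........
...............RRRRR..........   ...............RRRR...........   ...............RRRR...........
................RRRR..........   ................RRR...........   ................RRR...........
................RRR...........   .................R............   .................R............
..............................   ..............................   ..............................
..........RR..................   ..........RR..................   ..........RR..................
..........RR..................   ..........RR..................   ..........RR..................
..........RR..................   ..........RR..................   ..........RR..................
```

The pawl's silhouette now nearly matches the seated one from the first picture, and the weight is leaving the hand. A few more small steps.

Call:
move_arm(targets="-0.695 0 0.04 0.05 0 0 0; -0.695 0 0.03 0.04 0 0 0; -0.695 0 0 0 0 0 0; -0.695 0 0 0 0 0 0")

```text
clock: 16.52
eef_pos: [623.5, -125.3, 141.5]
tool_rot: [-2.882, 0.0, 1.334]
force: [2.2, -5.5, 3.3]
width: 13.2
gripper_force: 16.8
```

```bash
python3 - <<'E'
from h import *
ang()
E
```

```text
theta 0.349 r 209.3 F [ 2.2 -5.5  3.3] w 13.18789349260252 gf 16.768726408481598 t 16.5167 z 159.55568992616136
```

```bash
cat >> h.py <<'E'
def edges(f):
    "sub-pixel rows of the board's upper and lower edges near its -y end, from saturation"
    s=cv2.cvtColor(cv2.imread(f),cv2.COLOR_BGR2HSV)[...,1].astype(float); out=[]
    for c in (176,180,184,188,192,196):
        col=s[150:225,c-1:c+2].mean(1); m=col>70
        r=np.where(m)[0]; 
        if len(r)<3: out.append((np.nan,np.nan)); continue
        a,b=r[0],r[-1]
        out.append((150+a-(col[a]-70)/(col[a]-col[a-1]+1e-9),150+b+(col[b]-70)/(col[b]-col[b+1]+1e-9)))
    return np.round(np.array(out),2)
E
python3 - <<'E'
from h import *
i=cams.get_image("scene"); cv2.imwrite("pics/scene13.png",i["color"][:,:,::-1]); ang()
for k in (10,9,11,12,13): print(k,edges(f"pics/scene{k}.png").T.tolist())
E
```

```text
theta 0.349 r 209.4 F [ 1.3 -5.7  3.2] w 12.95943300484628 gf 16.76856279373169 t 16.5667 z 159.57240553011704
10 [[184.61, 183.61, 182.85, 182.06, 181.62, 180.74], [201.69, 201.62, 200.79, 200.43, 199.51, 223.34]]
9 [[184.82, 183.94, 183.1, 182.29, 181.81, 181.13], [205.6, 207.3, 206.38, 205.62, 205.24, 204.25]]
11 [[184.81, 183.99, 183.1, 182.31, 181.88, 181.15], [205.8, 207.63, 206.69, 205.86, 205.52, 204.59]]
12 [[184.78, 184.02, 183.1, 182.27, 181.88, 181.18], [206.47, 208.5, 207.64, 206.7, 206.41, 205.52]]
13 [[184.83, 184.03, 183.08, 182.28, 181.94, 181.2], [206.56, 208.81, 207.91, 207.04, 206.67, 205.86]]
```

```bash
python3 - <<'E'
from h import *
d=pickle.load(open("cal.pkl","rb")); S=proj(d["scene"])
a=-.2365; ex=np.array([np.cos(a),np.sin(a)]); ey=np.array([-ex[1],ex[0]])
ys=np.linspace(-120,0,60)
def row(th,c,t=-5):
    D=160*np.cos(th)-t*np.sin(th); H=88+160*np.sin(th)+t*np.cos(th)
    X=np.c_[HX+ex*D+ey[None]*ys[:,None],np.full(60,H),np.ones(60)]; u=X@S.T; u=u[:,:2]/u[:,2:]
    return np.interp(c,u[:,0],u[:,1])
T=np.linspace(0,1.,500)
for k in (0,10,9,11,12,13,8):
    e=edges(f"pics/scene{k}.png"); o=[]
    for c,r in zip((180,184,188,192,196),e[1:,1]):
        o.append(T[np.argmin(abs(np.array([row(t,c) for t in T])-r))])
    print(k,np.round(o,3),e[1:,1] if k in(0,8) else"")
E
```

```text
0 [0.561 0.561 0.561 0.561 0.559] [195.69 194.89 194.08 193.17 192.38]
10 [0.487 0.487 0.481 0.481 0.152] 
9 [0.417 0.417 0.415 0.409 0.409] 
11 [0.411 0.413 0.411 0.405 0.405] 
12 [0.401 0.401 0.401 0.393 0.393] 
13 [0.397 0.397 0.397 0.391 0.389] Traceback (most recent call last):
  File "<stdin>", line 11, in <module>
  File "h.py", line 53, in edges
    out.append((150+a-(col[a]-70)/(col[a]-col[a-1]+1e-9),150+b+(col[b]-70)/(col[b]-col[b+1]+1e-9)))
                                                                                   ~~~^^^^^
IndexError: index 75 is out of bounds for axis 0 with size 75
```

Call:
move_arm(targets="-0.695 0 0.04 0.05 0 0 0; -0.695 0 0 0 0 0 0; -0.695 0 0 0 0 0 0; -0.695 0 0 0 0 0 0")

```text
clock: 16.9
eef_pos: [623.7, -125.3, 141.0]
tool_rot: [-2.882, 0.0, 1.334]
force: [0.5, -4.8, 3.9]
width: 13.2
gripper_force: 16.8
```

```bash
python3 - <<'E'
from h import *
s=[]
for k in range(4):
    i=cams.get_image("scene"); ang()
cv2.imwrite("pics/scene14.png",i["color"][:,:,::-1])
c=cams.get_image("top")["color"][:,:,::-1]; cv2.imwrite("pics/top14.png",c)
for k in (13,14): print(k,edges(f"pics/scene{k}.png").T.tolist())
E
```

```text
theta 0.347 r 209.4 F [ 1.8 -5.1  2.8] w 13.58327320305773 gf 16.812093257904053 t 16.95 z 159.11972748135545
theta 0.346 r 209.3 F [ 1.5 -5.   3.8] w 13.666915187479454 gf 16.812593936920166 t 17.0 z 159.08827799739385
theta 0.347 r 209.4 F [ 1.  -5.3  4.1] w 13.447026000713274 gf 16.812878251075745 t 17.05 z 159.12460482715088
theta 0.347 r 209.3 F [ 1.2 -5.3  3.9] w 13.295814766532567 gf 16.814019083976746 t 17.1 z 159.09997315537666
13 [[184.83, 184.03, 183.08, 182.28, 181.94, 181.2], [206.56, 208.81, 207.91, 207.04, 206.67, 205.86]]
14 [[184.94, 184.04, 183.18, 182.29, 181.89, 181.19], [206.64, 208.98, 208.15, 207.34, 206.81, 206.13]]
```

The support force grows steadily and the pawl looks seated, so the pawl is carrying the board. I'll loosen the grip in steps and watch for any sag.

Call:
move_arm(targets="-0.695 0 -0.06 -0.08 0 0 0; -0.69 0 0 0 0 0 0; -0.685 0 0 0 0 0 0; -0.68 0 0 0 0 0 0; -0.68 0 0 0 0 0 0")

```text
clock: 17.57
eef_pos: [623.3, -125.2, 141.8]
tool_rot: [-2.882, 0.0, 1.334]
force: [0.6, -5.4, 3.8]
width: 13.8
gripper_force: 6.5
```

Call:
move_arm(targets="-0.675 0 0 0 0 0 0; -0.675 0 0 0 0 0 0; -0.675 0 0 0 0 0 0")

```text
clock: 17.82
eef_pos: [623.3, -124.0, 141.5]
tool_rot: [-2.881, -0.001, 1.335]
force: [2.7, -2.7, 2.9]
width: 14.2
gripper_force: 2.2
```

```bash
python3 - <<'E'
from h import *
i=cams.get_image("scene"); ang(); cv2.imwrite("pics/scene15.png",i["color"][:,:,::-1])
for k in (13,14,15): print(k,edges(f"pics/scene{k}.png").T.tolist())
E
```

```text
theta 0.35 r 208.9 F [ 2.4 -3.5  2. ] w 13.714057438455853 gf 2.2019389271736145 t 17.8667 z 159.61924316154176
13 [[184.83, 184.03, 183.08, 182.28, 181.94, 181.2], [206.56, 208.81, 207.91, 207.04, 206.67, 205.86]]
14 [[184.94, 184.04, 183.18, 182.29, 181.89, 181.19], [206.64, 208.98, 208.15, 207.34, 206.81, 206.13]]
15 [[184.81, 184.04, 183.08, 182.28, 181.91, 181.2], [206.48, 208.59, 207.67, 206.8, 206.42, 205.62]]
```

Call:
move_arm(targets="-0.665 0 0 0 0 0 0; -0.665 0 0 0 0 0 0; -0.655 0 0 0 0 0 0; -0.655 0 0 0 0 0 0")

```text
clock: 18.2
eef_pos: [622.2, -123.2, 141.3]
tool_rot: [-2.879, -0.002, 1.335]
force: [0.9, 1.0, -0.3]
width: 14.8
gripper_force: 0.6
```

```bash
python3 - <<'E'
from h import *
i=cams.get_image("scene"); ang(); cv2.imwrite("pics/scene16.png",i["color"][:,:,::-1])
for k in (15,16): print(k,edges(f"pics/scene{k}.png").T.tolist())
E
```

```text
theta 0.351 r 207.7 F [ 1.5  0.7 -0.1] w 14.757553374315144 gf 0.534612201154232 t 18.25 z 159.35799689488988
15 [[184.81, 184.04, 183.08, 182.28, 181.91, 181.2], [206.48, 208.59, 207.67, 206.8, 206.42, 205.62]]
16 [[184.83, 183.95, 183.09, 182.29, 181.82, 181.16], [206.08, 208.19, 207.34, 206.47, 206.1, 205.26]]
```

It holds on its own. Open and withdraw along the tool axis.

Call:
move_arm(targets="-0.5 0 0 0 0 0 0; -0.3 0 0 0 0 0 0; -0.1 0 0 0 0 0 0; -0.1 0 0 0 0 0 0; -0.1 0 0 0 0 0 0")

```text
clock: 18.67
eef_pos: [621.9, -124.7, 141.5]
tool_rot: [-2.879, 0.0, 1.334]
force: [0.6, -0.3, -1.0]
width: 38.8
gripper_force: 0.0
```

Call:
move_arm(targets="-0.1 0 0 -0.5 0 0 0; -0.1 0 0 -1 0 0 0; -0.1 0 0 -2 0 0 0; -0.1 0 0 -2.5 0 0 0; -0.1 0 0 -2.5 0 0 0")

```text
clock: 19.08
eef_pos: [643.8, -130.0, 225.4]
tool_rot: [-2.88, 0.0, 1.334]
force: [0.5, -0.5, -0.2]
width: 38.3
gripper_force: 0.0
```

Call:
move_arm(targets="-0.1 0 0 -2.5 0 0 0; -0.1 0 0 -2.5 0 0 0; -0.1 0 0 -2 0 0 0; -0.1 0 0 0 0 0 0; -0.1 0 0 0 0 0 0")

```text
clock: 19.5
eef_pos: [661.9, -134.7, 293.2]
tool_rot: [-2.883, 0.0, 1.334]
force: [-0.4, 0.9, -0.6]
width: 38.2
gripper_force: 0.0
```

```bash
python3 - <<'E'
from h import *
i=cams.get_image("scene"); ang(); cv2.imwrite("pics/scene17.png",i["color"][:,:,::-1])
for k in (16,17): print(k,edges(f"pics/scene{k}.png").T.tolist())
cv2.imwrite("pics/m17.png",cv2.resize(i["color"][100:370,60:420,::-1],None,fx=2.2,fy=2.2,interpolation=2))
E
```

```text
theta 0.756 r 323.5 F [ 0.5  0.8 -0.1] w 38.2200835317304 gf 0.0 t 19.55 z 309.80630346171733
16 [[184.83, 183.95, 183.09, 182.29, 181.82, 181.16], [206.08, 208.19, 207.34, 206.47, 206.1, 205.26]]Traceback (most recent call last):
  File "<stdin>", line 3, in <module>
  File "h.py", line 53, in edges
    out.append((150+a-(col[a]-70)/(col[a]-col[a-1]+1e-9),150+b+(col[b]-70)/(col[b]-col[b+1]+1e-9)))
                                                                                   ~~~^^^^^
IndexError: index 75 is out of bounds for axis 0 with size 75
```

```bash
python3 - <<'E'
from h import *
a=cv2.imread("pics/scene17.png")[110:350,70:330]; cv2.imwrite("pics/m17.png",cv2.resize(a,None,fx=2.5,fy=2.5,interpolation=2))
i=cams.get_image("scene"); cv2.imwrite("pics/scene18.png",i["color"][:,:,::-1])
for x in zip(*[pawl(f"pics/scene{k}.png")[0:42] for k in (16,18)]): print("   ".join(x))
E
```

```text
.......................yyyyyyy   .......................yyyyyyy
.......................yyyyyyy   .......................yyyyyyy
.......................yyyyyyy   .......................yyyyyyy
........................yyyyyy   ........................yyyyyy
........................yyyyyy   ........................yyyyyy
.........................yyyyy   .........................yyyyy
..........................yyyy   ..........................yyyy
.............yy............yyy   .............yy............yyy
...........yyyyy............yy   ...........yyyyy............yy
...........yyyyy.............y   ...........yyyyy.............y
............yyyy.............y   ............yyyy.............y
............yyyyy.............   ............yyyyy.............
............yyyyyy............   ............yyyyyy............
............yyyyyy............   ............yyyyyy............
.............yyyyy............   .............yyyyy............
.............yyy..R...........   .............yyy..R...........
...............RRRR...........   .............R.RRRR...........
............
[... 887 characters left out ...]
........RR.................   ...........RR.................
...........RR.................   ...........RR.................
...........RRR....RRR.........   ...........RRR....RRR.........
............RR...RRRRR........   ............RR...RRRRR........
............RRR.RRRRRRR.......   ............RRR.RRRRRRR.......
............RRRRRRRRRRR.......   ............RRRRRRRRRRR.......
...........RRRRRRRRRRRRR......   ...........RRRRRRRRRRRRR......
...........RRRRRRRRRRRRR......   ...........RRRRRRRRRRRRR......
...........RRRRRRRRRRRRR......   ...........RRRRRRRRRRRRR......
...........RRRRRRRRR..........   ...........RRRRRRRRR..........
............RRRRR.............   ............RRRRR.............
```

View pics/m17.png

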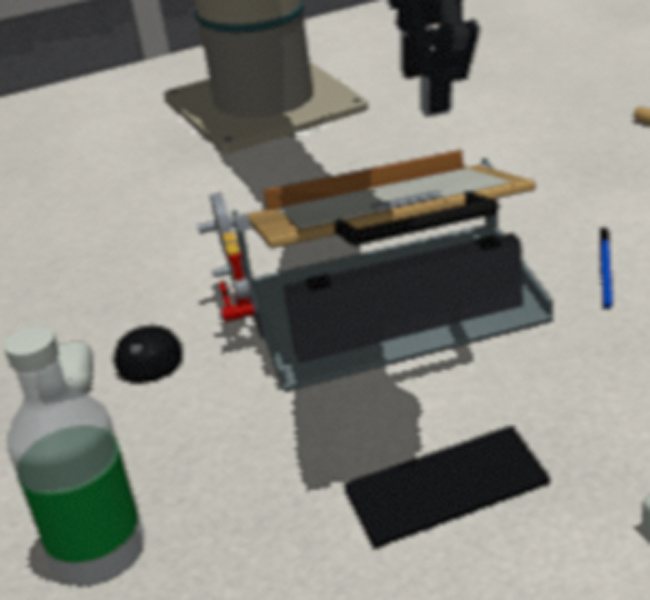

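The picture shows the board propped low: its front edge runs through about (265,235) in the crop, clear of its rest, and the pawl is against the sector at (235,270). The gripper is clear at (435,100) and the other things look undisturbed. The sector pattern has not changed since the release, so I'm handing in.

```bash
python3 -c "
from h import *
print(order.finish_job())"
```

```text
the job is handed in; nothing more can be done
None
```

The board is propped at about 0.39 rad, which matches the first (lowest) notch, with the pawl holding it and the gripper clear; the job is handed in at about 20 s of the 72 s allowed, and the grip read up to about 18 N, above the suggested 5 to 10 N.

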